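# Index and lock the filter wheel

## Robot

A 6-joint arm with a two-finger parallel gripper is mounted at the origin on a cart in front of the work surface, level with it; the furniture and walls round the work are solid. World frame = base frame: x ahead of the robot, y to its left, z up, the work surface at z = 0. Lengths are in m, angles in rad, forces in N, time in s.
With the tool pointing down it reaches from about 0.35 to 0.975 m from the base axis. Payload 4.9 kg.
Tool frame: the origin (TCP) lies at the very end of the fingers, on their centre line; the grasp point (between the pads) lies 19 mm behind it (ctrl.grasp_offset is the distance from the TCP to the grasp point, in m); z points along the fingers, y is the line along which they close (so a half turn about z gives the same grasp; the last joint's range is limited). The gripper opens to 85 mm and grips with 20 to 120 N. Pads are 22 mm wide; open, the fingers measure 114 mm over their backs; the gripper's body (76 mm by 85 mm) begins 54 mm behind the grasp point. The pads swing forward as they close: fully open they stand 13 mm farther back than shut.
Start: joints at [1.075, 0.053, 1.613, -0, 1.476, -0.119], TCP at [0.23, 0.581, 0.231] pointing down, gripper open.
Joint ranges: [-3.01, 3.01], [-1.01, 2.22], [0.06, 2.58], [-1.02, 4.17], [0.09, 2.62], [-3.14, 3.14]. Speed limits (rad/s): [2.57, 2.57, 3.14, 3.14, 3.14, 3.14].

## Interface

Orientations are given as a rotation vector (axis times angle).
In Python, from station import ctrl, optics gives the robot as it stands.
- The arm moves only by the shell command python3 -m handwheel 'ROWS' [OPENING] [FORCE]. ROWS is JSON, a list of rows, each an object of numbers: "tx", "ty", "tz": the shift along the tool's x, y, z in mm; "roll": the turn about the tool's z in rad. A call has 1 to 12 rows; each row shifts and turns the commanded pose from where the row before left it, along the tool's axes as they then stand; what a row does not reach is not made up. A row lasts 1/12 s, in which the tool goes at most 41.7 mm and 7.16 degrees, less where a joint would pass 70% of its speed; a pose out of reach is approached as far as the arm can. A call with a gripper value outside its range is refused whole. OPENING is the finger opening in mm, from 0 to 85.4, set as the call begins (- or left out, the last holds). The fingers move at their own pace and stop on an object; FORCE is the grip in N (left out, the last holds). Time passes only in rows, so rows that do not move let the fingers close. It gives the time, the measured TCP pose, the force, the opening and the grip force at its end, in the units of the state.
- ctrl.get_obs(): the state, without advancing time (a new reading comes with each control period).
- optics.get_image(name): name is "scene" or "top" or "wrist"; returns (picture, depth): 480x640x3 uint8, red, green, blue; 480x640 float32, m along the optical axis (not along the pixel's ray), 0 where there is no reading.
- optics.camera_params(name): a dict with "mtx" (3x3 intrinsics, pixels), "extrinsics" (4x4, takes a point from camera to world coordinates); the wrist camera has in their place "tool_from_camera" (4x4, takes a point from camera to tool coordinates, whose origin is the TCP and whose axes are the flange's). Camera axes: x right, y down, z forward; pixel columns grow to the right and rows downward; lengths in m; the calibration is good to about 2 mm. The wrist camera is an equidistant fisheye: a pixel r from the principal point sees the ray r / f radians off the axis. A picture is of the moment at which its call begins: read the wrist's pose just before it. camera_params takes no time and is no camera call.
- ctrl.finish_job(): hands the job in; it is judged then, once.
The state is a dict: "t": time; "q": joint angles; "dq": joint speeds; "effort": joint torques, N m; "tool_pos": TCP position; "tool_rot": TCP orientation; "contact_force": force on the tool from outside, world axes, zero at the start; "wrist_torque": the same for the moment, N m; "opening": finger opening in m; "grip_force": force on a finger pad.
Only numpy, scipy, OpenCV 4.12 (cv2) and the standard library are available. Lean on these libraries where they do the work, as an engineer would, in place of code of your own. Each camera call takes 0.05 s, during which the arm holds its last target. There are 200 camera calls.

## Task

Turn the knob of the filter wheel until its one square filter shows wholly in the window and the index plunger drops into its hole by itself; feel for that and do not force the wheel on once it has dropped. Then push the plunger gently all the way down onto its collar to lock the wheel, and let go, leaving the things round the unit where they are.

Things in the scene. Friction and masses are not known exactly. Their poses are not given: they have to be found in the camera images.
- filter_unit: White flat housing 170 x 170 mm, 24 mm high, fixed to the worktop; origin at the centre of its underside, z up, +x away from the robot at yaw 0. An aluminium wheel (radius 60 mm, face 30 mm above the worktop) turns on it about the origin's z axis. Inside, unseen, an index plate turns with the wheel; it has three holes 120 degrees apart, one of which belongs to the square filter.
- window (a point): Centre of the opening (40 mm along the unit's x, 28 mm along y) of the fixed black window frame over the wheel, 42 mm from the axis on the unit's +y side, frame top 36 mm above the worktop.
- square_filter (a point): Centre of the wheel's one square filter (22 mm outside, glass 18 mm), 42 mm from the axis. The five others, 60 degrees apart, are round (22 mm).
- wheel_angle (a joint): Wheel angle, rad, counter-clockwise from above; 0: square filter centred in the window; -0.22 to 0.22: wholly in it. Starts at 0.5 to 1.55: turn it clockwise (falling). Stays where left; about 0.12 N m turns it. The right hole meets the plunger between -0.16 and 0.16 (plate clamped on roughly, exact angle not measured), with 0.028 of play either side. A wrong hole lies near 2.1.
- knob_grip (a point): Point on the wheel's axis 69 mm above the worktop, in the middle of the grip part of the black round fluted knob: diameter 44 mm, from 47 to 84 mm above the worktop; it can be gripped at any yaw. Turns with the wheel. Beside the knob nothing is higher than 49 mm.
- plunger_travel (a joint): Travel of the index plunger, m, down positive. About 0.0005: its pin rides on the index plate under a 5 N spring. Over a hole it drops by itself to about 0.0045 and then blocks the wheel with upright walls (hardly a click: feel the torque rise). From there a push of 2 to 4 N sends it home to 0.009, cap on collar; friction keeps it there.
- cap_top (a point): Centre of the top face of the plunger's black round cap (diameter 22 mm, 8 mm thick), 70 mm from the wheel's axis on the unit's -x side; 48.5 mm above the worktop while the pin rides on the plate, 44.5 mm when it has dropped, 40 mm when home. Push it straight down.
- wheel: The wheel with its knob and, inside the housing, its index plate; origin on the axis, 25 mm above the worktop.
- plunger: The plunger: black cap above the collar, steel pin (diameter 10 mm) inside the housing; origin at the pin's lower end, 28.5 mm below the cap's top. Its cap bears at most 25 N from the robot, its pin at most 10 N from the wheel (the wheel turned on against it, or the pin pressed onto the plate beside a hole).
- usb_stick: Black memory stick 56 x 18 x 8 mm, lying beside the unit on its +y side; origin at the centre of its underside. Leave alone.
- label_roll: Roll of labels, 58 mm across, 26 mm high, lying in front of the unit; origin at the centre of its underside. Leave alone.
- marker: Marker pen 132 mm long, 14 mm thick, lying behind the unit; origin under its middle, its length along y. Leave alone.

How it is judged:
By the outcome, as a careful person would: the job done as asked, in the order asked, and still so for the second after the job is handed in, with the robot touching nothing.
It also fails if it takes over 51 s, if anything falls off the work surface, if the arm or the gripper's body presses on something with over 40 N, if the wrist force passes 120 N, or if a joint passes its speed limit or range.

## Working session

There is one attempt and no reset: what is moved stays moved. The work goes in short steps, Python scripts to look and compute and a shell command to move; the robot and the scene stay as the last step left them, time stands still between calls to the robot, and variables do not carry over. Pictures are saved under pics/ and viewed, at most 10 in all, crops included, and the job is handed in when it is done.

```bash
mkdir -p pics; cat > h.py <<'E'
import numpy as np,cv2
from station import ctrl,optics
np.set_printoptions(precision=4,suppress=True)
E
python3 - <<'E'
from h import *
for n in("scene","top"):
    p,d=optics.get_image(n); cv2.imwrite(f"pics/{n}0.png",p[:,:,::-1]); np.savez(f"{n}0.npz",p=p,d=d)
    print(n,{k:np.array(v) if not isinstance(v,str) else v for k,v in optics.camera_params(n).items()})
print(optics.camera_params("wrist")); print(ctrl.get_obs())
E
```

```text
scene {'mtx': array([[594.3065,   0.    , 309.9978],
       [  0.    , 594.3065, 239.7891],
       [  0.    ,   0.    ,   1.    ]]), 'extrinsics': array([[-0.9997, -0.0241,  0.0069,  0.575 ],
       [-0.0239,  0.8295, -0.5579,  0.3961],
       [ 0.0077, -0.5579, -0.8299,  0.7835],
       [ 0.    ,  0.    ,  0.    ,  1.    ]])}
top {'mtx': array([[457.9435,   0.    , 322.2634],
       [  0.    , 457.9435, 246.8471],
       [  0.    ,   0.    ,   1.    ]]), 'extrinsics': array([[ 0.0106, -0.9972,  0.0741,  0.5403],
       [-0.9995, -0.0084,  0.0309, -0.0838],
       [-0.0302, -0.0744, -0.9968,  0.9325],
       [ 0.    ,  0.    ,  0.    ,  1.    ]])}
{'mtx': array([[371.6483,   0.    , 315.7695],
       [  0.    , 371.6483, 246.4109],
       [  0.    ,   0.    ,   1.    ]]), 'tool_from_camera': array([[ 0.0006, -0.9616, -0.2745,  0.0699],
       [ 1.    ,  0.0006,  0.0002, -0.0005],
       [-0.    , -0.2745,  0.9616, -0.1432],
       [ 0.    ,  0.    ,  0.    ,  1.    ]])}
{'t': 0.1, 'q': array([ 1.075 ,  0.0533,  1.6141, -0.    ,  1.476 , -0.119 ]), 'dq': array([-0.0004, -0.0011, -0.0031, -0.0002, -0.002 , -0.0008]), 'effort': array([ -0.0004, -39.4899, -37.1366,  -0.0002,   0.004 ,  -0.    ]), 'tool_pos': array([0.2297, 0.5807, 0.2302]), 'tool_rot': array([-0.5883, -3.0855,  0.0028]), 'contact_force': array([-0.3173, -0.703 , -0.1131]), 'wrist_torque': array([-0.0094, -0.0298, -0.0006]), 'grip_force': 0.0, 'opening': 0.08540200280196811}
```

View pics/top0.png

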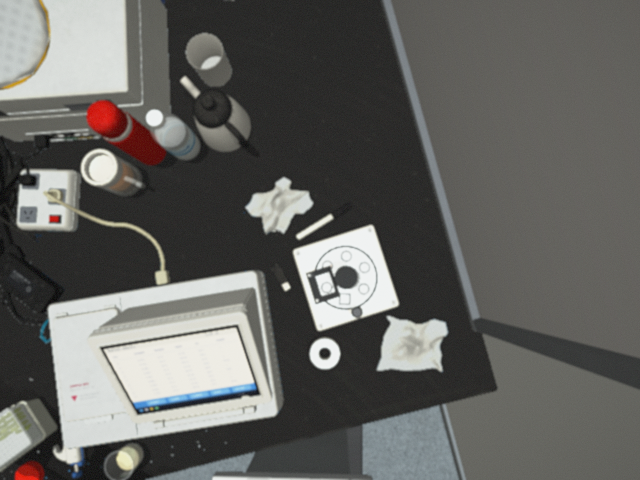

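View pics/scene0.png

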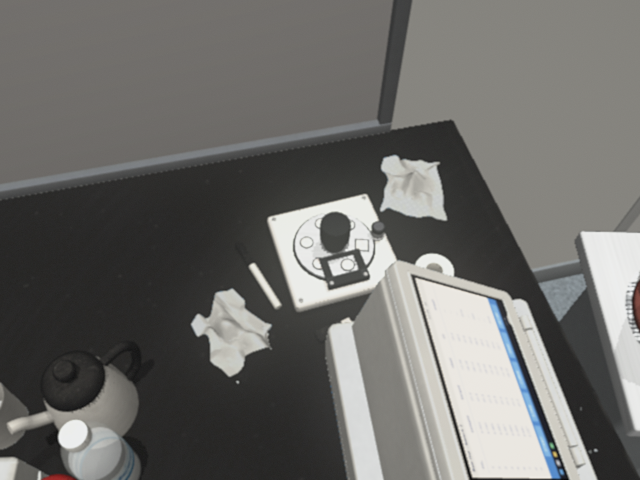

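The top view shows the unit: knob at about (347,278), cap at (357,312), window frame at (322,285). In the scene view, the knob top is at about (335,220) and the cap at (378,228). Next I'll enlarge both.

```bash
python3 - <<'E'
from h import *
a=np.load("top0.npz")["p"][220:335,285:410];b=np.load("scene0.npz")["p"][185:315,262:402]
f=lambda i:cv2.resize(i,None,fx=400/i.shape[1],fy=400/i.shape[1],interpolation=cv2.INTER_CUBIC)
A,B=f(a),f(b);H=max(A.shape[0],B.shape[0])
A,B=[cv2.copyMakeBorder(i,0,H-i.shape[0],0,0,cv2.BORDER_CONSTANT) for i in(A,B)]
cv2.imwrite("pics/c1.png",np.hstack([A,B])[:,:,::-1])
E
```

```text
(no output)
```

View pics/c1.png

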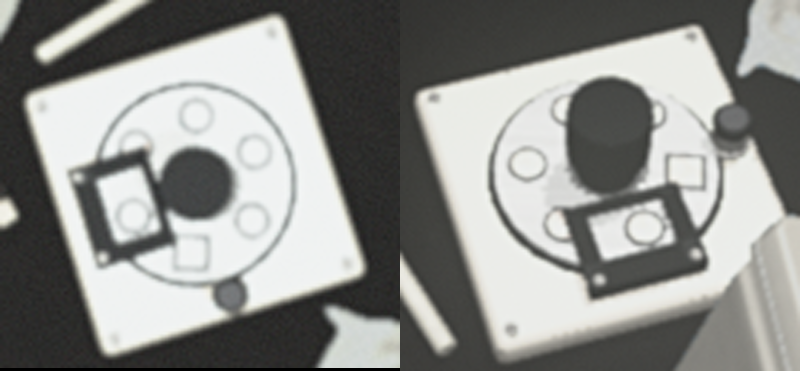

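Left (top view): knob disc at crop (198,184), cap (231,294), square filter (192,253), and housing corners (24,93), (282,14), (366,270), (110,357). Right (scene): knob top (209,110), cap (333,119), square (286,171), and corners (16,91), (300,27), (100,352). All are crop pixels, the right ones relative to the right half.

```bash
cat >> h.py <<'E'
def ray(n,u,v):
    c=optics.camera_params(n);M=np.array(c["mtx"]);E=np.array(c["extrinsics"])
    d=E[:3,:3]@np.linalg.solve(M,[u,v,1]);return E[:3,3],d/np.linalg.norm(d)
def tri(rs):
    A=np.zeros((3,3));b=np.zeros(3)
    for o,d in rs: P=np.eye(3)-np.outer(d,d);A+=P;b+=P@o
    x=np.linalg.solve(A,b);return x,[np.linalg.norm((np.eye(3)-np.outer(d,d))@(x-o)) for o,d in rs]
def atz(n,u,v,z):
    o,d=ray(n,u,v);return o+d*(z-o[2])/d[2]
E
python3 - <<'E'
from h import *
T=lambda u,v:(285+u/3.2-.3,220+v/3.2-.3)
S=lambda u,v:(262+u/2.857-.3,185+v/2.857-.3)
P=dict(knobtop=((198,184),(209,110)),cap=((231,294),(333,119)),square=((192,253),(286,171)),c1=((24,93),(16,91)),c2=((282,14),(300,27)),c3=((110,357),(100,352)))
for k,(a,b) in P.items(): 
    x,e=tri([ray("top",*T(*a)),ray("scene",*S(*b))]);print(k,x,np.array(e))
for z,l in((.084,((198,184),)),(.0485,((231,294),)),(.03,((192,253),(196,184))),(.024,((24,93),(282,14),(366,270),(110,357)))):
    for a in l: print("top",z,a,atz("top",*T(*a),z))
print("sc",atz("scene",*S(209,110),.084),atz("scene",*S(333,119),.0485),atz("scene",*S(286,171),.03),atz("scene",*S(16,91),.024),atz("scene",*S(300,27),.024))
d=np.load("top0.npz")["d"];print(d[276:279,345:349],d[311:313,356:358])
E
```

```text
knobtop [ 0.5466 -0.1029  0.0859] [0.0009 0.0009]
cap [ 0.4807 -0.1236  0.0515] [0.002 0.002]
square [ 0.5044 -0.1006  0.0354] [0.0016 0.0016]
c1 [ 0.6102 -0.0139  0.2199] [0.0203 0.0203]
c2 [ 0.5705 -0.1225  0.1666] [0.0687 0.0687]
c3 [ 0.5193 -0.0309  0.004 ] [0.0819 0.0819]
top 0.084 (198, 184) [ 0.5475 -0.103   0.084 ]
top 0.0485 (231, 294) [ 0.4825 -0.124   0.0485]
top 0.03 (192, 253) [ 0.5058 -0.1009  0.03  ]
top 0.03 (196, 184) [ 0.548 -0.103  0.03 ]
top 0.024 (24, 93) [0.6035 0.0043 0.024 ]
top 0.024 (282, 14) [ 0.6541 -0.1559  0.024 ]
top 0.024 (366, 270) [ 0.4965 -0.2076  0.024 ]
top 0.024 (110, 357) [ 0.4415 -0.0511  0.024 ]
sc [ 0.5456 -0.1042  0.084 ] [ 0.4783 -0.1256  0.0485] [ 0.5023 -0.1041  0.03  ] [ 0.6499 -0.1569  0.024 ] [ 0.4913 -0.2066  0.024 ]
[[0.8427 0.8463 0.8454 0.8456]
 [0.8434 0.8454 0.8468 0.8467]
 [0.847  0.8486 0.844  0.8465]] [[0.8774 0.8747]
 [0.874  0.8767]]
```

```bash
cat >> h.py <<'E'
from scipy.spatial.transform import Rotation as Ro
def st():
    o=ctrl.get_obs();R=Ro.from_rotvec(o["tool_rot"]).as_matrix();return o,np.array(o["tool_pos"]),R
def to(target):
    o,p,R=st();return R.T@(np.array(target)-p)*1000
E
python3 - <<'E'
from h import *
o,p,R=st();print(R)
d=np.load("top0.npz")["d"];c=optics.camera_params("top");M=c["mtx"];E=np.array(c["extrinsics"])
v,u=np.indices(d.shape);X=np.einsum('ij,jhw->ihw',E[:3,:3],np.stack([(u-M[0][2])/M[0][0]*d,(v-M[1][2])/M[1][1]*d,d]))+E[:3,3][:,None,None]
m=d>0
for y0 in np.arange(-.25,.7,.1):
    r=[]
    for x0 in np.arange(.2,.7,.1):
        k=m&(abs(X[1]-y0-.05)<.05)&(abs(X[0]-x0-.05)<.05);r.append(X[2][k].max() if k.any() else -1)
    print(round(y0,2),np.array(r))
print(to([.547,-.1035,.25]))
E
```

```text
[[-0.9298  0.3679 -0.0009]
 [ 0.3679  0.9298 -0.0016]
 [ 0.0002 -0.0019 -1.    ]]
-0.25 [0.0036 0.0235 0.0407 0.0329 0.0275]
-0.15 [0.0051 0.031  0.052  0.0875 0.0333]
-0.05 [0.0972 0.1725 0.2253 0.0415 0.0324]
0.05 [0.1208 0.1877 0.2408 0.2273 0.0196]
0.15 [0.1271 0.1992 0.2412 0.1622 0.0068]
0.25 [0.1297 0.2033 0.2411 0.1012 0.0128]
0.35 [0.1132 0.1145 0.1138 0.0978 0.0772]
0.45 [0.0903 0.086  0.0388 0.0402 0.0842]
0.55 [0.0037 0.0049 0.0322 0.0399 0.0526]
0.65 [-1 -1 -1 -1 -1]
[-546.7727 -519.4552  -18.9817]
```

```bash
python3 -m handwheel '[{"tz":-36},{"tz":-36},{"tz":-36},{"tz":-36},{"tz":-26},{"tx":-27.3,"ty":-26},{"tx":-27.3,"ty":-26},{"tx":-27.3,"ty":-26},{"tx":-27.3,"ty":-26},{"tx":-27.3,"ty":-26},{"tx":-27.3,"ty":-26},{"tx":-27.3,"ty":-26}]' 62 20
python3 -m handwheel '[{"tx":-27.3,"ty":-26},{"tx":-27.3,"ty":-26},{"tx":-27.3,"ty":-26},{"tx":-27.3,"ty":-26},{"tx":-27.3,"ty":-26},{"tx":-27.3,"ty":-26},{"tx":-27.3,"ty":-26},{"tx":-27.3,"ty":-26},{"tx":-27.3,"ty":-26},{"tx":-27.3,"ty":-26},{"tx":-27.3,"ty":-26},{"tx":-27.3,"ty":-26}]'
python3 -c "
from h import *
o,p,R=st();print(o['t'],p,o['q']);print(to([.547,-.1035,.22]))"
```

```text
0.1 [0.2297 0.5807 0.2302] [ 1.075   0.0533  1.6141 -0.      1.476  -0.119 ]
[-546.7791 -519.3996   11.0183]$[0]: bad value
$[0]: bad value
```

```bash
python3 -m handwheel '[{"tx":0,"ty":0,"tz":-36,"roll":0}]' 62 20
```

```text
t: 0.18
tool_pos: [0.2279, 0.5772, 0.2575]
tool_rot: [-0.588, -3.081, 0.026]
contact_force: [0.7, 0.0, -1.4]
opening: 0.0754
grip_force: 0.0
```

All four keys are required.

```bash
python3 -m handwheel '[{"tx":0,"ty":0,"tz":-36,"roll":0},{"tx":0,"ty":0,"tz":-36,"roll":0},{"tx":0,"ty":0,"tz":-36,"roll":0},{"tx":0,"ty":0,"tz":-26,"roll":0},{"tx":-27.3,"ty":-26,"tz":0,"roll":0},{"tx":-27.3,"ty":-26,"tz":0,"roll":0},{"tx":-27.3,"ty":-26,"tz":0,"roll":0},{"tx":-27.3,"ty":-26,"tz":0,"roll":0},{"tx":-27.3,"ty":-26,"tz":0,"roll":0},{"tx":-27.3,"ty":-26,"tz":0,"roll":0},{"tx":-27.3,"ty":-26,"tz":0,"roll":0},{"tx":-27.3,"ty":-26,"tz":0,"roll":0}]' 62 20
python3 -m handwheel '[{"tx":-27.3,"ty":-26,"tz":0,"roll":0},{"tx":-27.3,"ty":-26,"tz":0,"roll":0},{"tx":-27.3,"ty":-26,"tz":0,"roll":0},{"tx":-27.3,"ty":-26,"tz":0,"roll":0},{"tx":-27.3,"ty":-26,"tz":0,"roll":0},{"tx":-27.3,"ty":-26,"tz":0,"roll":0},{"tx":-27.3,"ty":-26,"tz":0,"roll":0},{"tx":-27.3,"ty":-26,"tz":0,"roll":0},{"tx":-27.3,"ty":-26,"tz":0,"roll":0},{"tx":-27.3,"ty":-26,"tz":0,"roll":0},{"tx":-27.3,"ty":-26,"tz":0,"roll":0},{"tx":-27.3,"ty":-26,"tz":0,"roll":0}]'
python3 -c "
from h import *
o,p,R=st();print(o['t'],p,o['q']);print(to([.547,-.1035,.22]))"
```

```text
t: 1.18
tool_pos: [0.3566, 0.3056, 0.4008]
tool_rot: [-0.588, -3.086, 0.001]
contact_force: [0.9, 0.8, 0.5]
opening: 0.0618
grip_force: 0.0
t: 2.18
tool_pos: [0.5466, -0.1052, 0.4007]
tool_rot: [-0.589, -3.085, -0.0]
contact_force: [0.4, 0.2, 0.8]
opening: 0.0616
grip_force: 0.0
2.1833 [ 0.5466 -0.1052  0.4007] [-0.3239 -0.1534  1.5348  0.0001  1.7609 -1.5174]
[  0.1027   1.7054 180.7347]
```

```bash
cat >> h.py <<'E'
def snap(n):
    o,p,R=st();im,d=optics.get_image("wrist");np.savez(n+".npz",im=im,d=d,p=p,R=R);return im
def wray(n,u,v):
    z=np.load(n+".npz");c=optics.camera_params("wrist");M=np.array(c["mtx"]);T=np.array(c["tool_from_camera"])
    a=np.array([u-M[0,2],v-M[1,2]]);r=np.linalg.norm(a);th=r/M[0,0]
    dc=np.r_[a/max(r,1e-9)*np.sin(th),np.cos(th)]
    return z["p"]+z["R"]@T[:3,3], z["R"]@T[:3,:3]@dc
def watz(n,u,v,zz):
    o,d=wray(n,u,v);return o+d*(zz-o[2])/d[2]
def wcrop(im,c0,c1,r0,r1,w):
    return cv2.resize(im[r0:r1,c0:c1],(w,int(w*(r1-r0)/(c1-c0))),interpolation=cv2.INTER_CUBIC)[:,:,::-1]
E
python3 -c "
from h import *
cv2.imwrite('pics/w1.png',snap('w1')[:,:,::-1])"
python3 -m handwheel '[{"tx":0,"ty":0,"tz":30,"roll":0},{"tx":0,"ty":0,"tz":36,"roll":0},{"tx":0,"ty":0,"tz":36,"roll":0},{"tx":0,"ty":0,"tz":36,"roll":0},{"tx":0,"ty":1,"tz":30,"roll":0},{"tx":0,"ty":0,"tz":0,"roll":0},{"tx":0,"ty":0,"tz":0,"roll":0}]'
python3 -c "
from h import *
b=snap('w2')
a=np.load('w1.npz')['im']
cv2.imwrite('pics/w12.png',np.hstack([cv2.resize(i,(400,300)) for i in(a,b)])[:,:,::-1])"
```

```text
t: 2.82
tool_pos: [0.5454, -0.1019, 0.2312]
tool_rot: [-0.587, -3.081, -0.001]
contact_force: [0.6, 0.2, 0.9]
opening: 0.0622
grip_force: 0.0
```

View pics/w12.png

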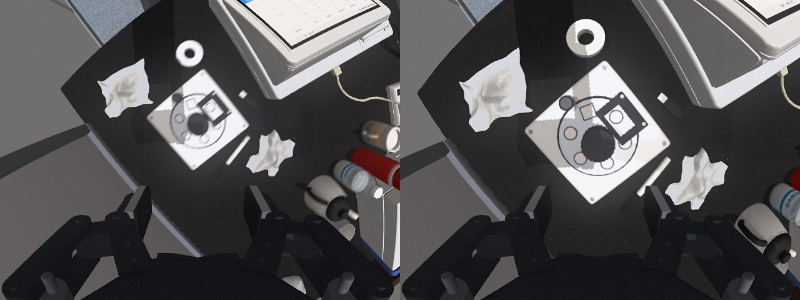

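Both wrist views show the unit: knob near (318,198) in w1 and (318,232) in w2. The square filter is between the cap and the window. I'll enlarge both for triangulation.

```bash
python3 -c "
from h import *
a=wcrop(np.load('w1.npz')['im'],250,380,130,250,400);b=wcrop(np.load('w2.npz')['im'],210,410,110,295,400)
H=max(a.shape[0],b.shape[0]);A,B=[cv2.copyMakeBorder(i,0,H-i.shape[0],0,0,cv2.BORDER_CONSTANT) for i in(a,b)]
cv2.imwrite('pics/w12c.png',np.hstack([A,B]))"
```

```text
(no output)
```

View pics/w12c.png

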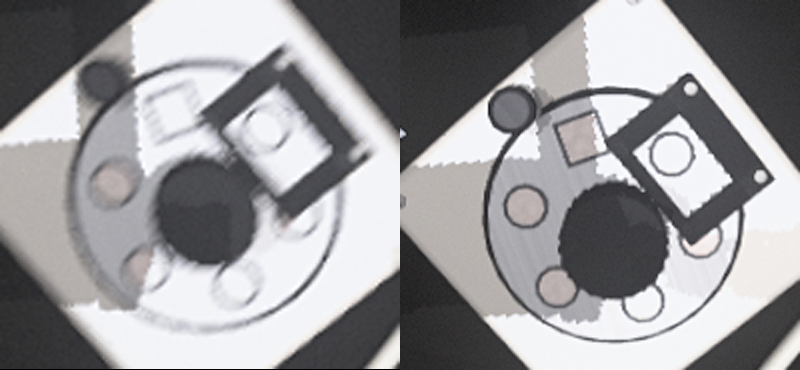

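Left, w1: knob (206,211), cap (104,80), square (172,111), rim centre (206,196). Right, w2: knob (213,240), cap (112,109), square (179,137), rim centre (215,214), window (283,164).

```bash
python3 -c "
from h import *
A=lambda u,v:(250+u/3.077-.3,130+v/3.077-.3)
B=lambda u,v:(210+u/2-.3,110+v/2-.3)
for k,a,b,z in (('knob',(206,211),(213,240),.084),('cap',(104,80),(112,109),.0485),('sq',(172,111),(179,137),.03),('rim',(206,196),(215,214.5),.03)):
    x,e=tri([wray('w1',*A(*a)),wray('w2',*B(*b))]);print(k,x,e[0],watz('w1',*A(*a),z),watz('w2',*B(*b),z))
print('win',watz('w2',*B(283,164),.036))
o,p,R=st();print(o['t'],p,o['q'],o['contact_force'],o['wrist_torque']);print(to([.547,-.1035,.22]))
"
```

```text
knob [ 0.5505 -0.1049  0.0516] 0.0008950735264795057 [ 0.5456 -0.104   0.084 ] [ 0.5438 -0.1013  0.084 ]
cap [ 0.4804 -0.1286  0.0151] 0.00038833580770570073 [ 0.4809 -0.1255  0.0485] [ 0.4801 -0.1238  0.0485]
sq [ 0.5082 -0.1072 -0.0324] 4.2993231664448875e-05 [ 0.5053 -0.1043  0.03  ] [ 0.504  -0.1025  0.03  ]
rim [ 0.5548 -0.1058 -0.0292] 0.001385435936633505 [ 0.5468 -0.1043  0.03  ] [ 0.5443 -0.1005  0.03  ]
win [ 0.5326 -0.0623  0.036 ]
2.8667 [ 0.5469 -0.1024  0.2341] [-0.3188 -0.1128  1.7701 -0.      1.484  -1.5129] [0.8792 0.2923 0.9178] [-0.0481 -0.041   0.0263]
[-0.506  -0.9905 14.1388]
```

```bash
python3 -m handwheel '[{"tx":0.5,"ty":-1.2,"tz":20,"roll":0},{"tx":0,"ty":0,"tz":30,"roll":0},{"tx":0,"ty":0,"tz":30,"roll":0},{"tx":0,"ty":0,"tz":30,"roll":0},{"tx":0,"ty":0,"tz":25,"roll":0},{"tx":0,"ty":0,"tz":18,"roll":0},{"tx":0,"ty":0,"tz":14,"roll":0},{"tx":0,"ty":0,"tz":9,"roll":0},{"tx":0,"ty":0,"tz":5,"roll":0},{"tx":0,"ty":0,"tz":0,"roll":0},{"tx":0,"ty":0,"tz":0,"roll":0}]' 62 20
python3 -m handwheel '[{"tx":0,"ty":0,"tz":0,"roll":0},{"tx":0,"ty":0,"tz":0,"roll":0},{"tx":0,"ty":0,"tz":0,"roll":0},{"tx":0,"ty":0,"tz":0,"roll":0},{"tx":0,"ty":0,"tz":0,"roll":0},{"tx":0,"ty":0,"tz":0,"roll":0},{"tx":0,"ty":0,"tz":0,"roll":0},{"tx":0,"ty":0,"tz":0,"roll":0}]' 38 20
cat > f.py <<'E'
from h import *
o,p,R=st();f=np.array(o['contact_force']);m=np.array(o['wrist_torque'])
print(round(o['t'],2),'p',p*1000,'yaw_y',round(float(np.arctan2(R[1,1],R[0,1])),4),'F tool',R.T@f,'M world',m,'M tool',R.T@m,'open',o['opening'],o['grip_force'],'q6',o['q'][5])
E
python3 f.py
```

```text
t: 3.78
tool_pos: [0.5472, -0.1037, 0.0541]
tool_rot: [0.588, 3.083, -0.001]
contact_force: [0.3, -0.4, 0.3]
opening: 0.0616
grip_force: 0.0
t: 4.45
tool_pos: [0.5476, -0.1024, 0.0545]
tool_rot: [0.588, 3.082, 0.004]
contact_force: [0.8, 5.0, 4.1]
opening: 0.0434
grip_force: 22.6
4.45 p [ 547.5703 -102.4062   54.468 ] yaw_y 1.1939 F tool [ 1.0919  4.9409 -4.0974] M world [ 0.9075 -0.1889  0.0338] M tool [-0.9134  0.1585 -0.0303] open 0.04335418650890928 22.589292526245117 q6 -1.5150408963421402
```

```bash
python3 -m handwheel '[{"tx":0,"ty":1.2,"tz":0,"roll":0},{"tx":0,"ty":0,"tz":0,"roll":0.03},{"tx":0,"ty":0,"tz":0,"roll":0.06},{"tx":0,"ty":0,"tz":0,"roll":0.08},{"tx":0,"ty":0,"tz":0,"roll":0.08},{"tx":0,"ty":0,"tz":0,"roll":0.05},{"tx":0,"ty":0,"tz":0,"roll":0.0},{"tx":0,"ty":0,"tz":0,"roll":0.0}]'; python3 f.py
```

```text
t: 5.12
tool_pos: [0.5475, -0.1025, 0.0544]
tool_rot: [1.043, 2.96, 0.0]
contact_force: [-2.2, 1.5, 6.1]
opening: 0.0437
grip_force: 22.7
5.12 p [ 547.4971 -102.5301   54.425 ] yaw_y 0.8931 F tool [ 2.5944 -0.1958 -6.1357] M world [ 0.4222  0.1196 -0.249 ] M tool [-0.2533  0.3576  0.2501] open 0.04373488250193657 22.732122838497162 q6 -1.2120785566323866
```

```bash
python3 -m handwheel '[{"tx":0,"ty":0,"tz":0,"roll":0.05},{"tx":0,"ty":0,"tz":0,"roll":0.08},{"tx":0,"ty":0,"tz":0,"roll":0.08},{"tx":0,"ty":0,"tz":0,"roll":0.08},{"tx":0,"ty":0,"tz":0,"roll":0.08},{"tx":0,"ty":0,"tz":0,"roll":0.08},{"tx":0,"ty":0,"tz":0,"roll":0.08},{"tx":0,"ty":0,"tz":0,"roll":0.07},{"tx":0,"ty":0,"tz":0,"roll":0.04},{"tx":0,"ty":0,"tz":0,"roll":0},{"tx":0,"ty":0,"tz":0,"roll":0}]'; python3 f.py; python3 - <<'E'
from h import *
a=optics.get_image("top")[0];b=optics.get_image("scene")[0]
cv2.imwrite("pics/m.png",np.hstack([wcrop(a,285,410,220,335,400)[:350],wcrop(b,262,402,185,315,400)[:350]]))
E
```

```text
t: 6.03
tool_pos: [0.5471, -0.1028, 0.0544]
tool_rot: [1.921, 2.483, -0.0]
contact_force: [-2.9, 0.5, 7.9]
opening: 0.0431
grip_force: 22.8
6.03 p [ 547.1039 -102.7984   54.3862] yaw_y 0.2536 F tool [ 1.1575 -2.6823 -7.9443] M world [ 0.1249  0.3    -0.1424] M tool [0.2593 0.196  0.1422] open 0.04305714513317611 22.821588814258575 q6 -0.5723381077415249
```

View pics/m.png

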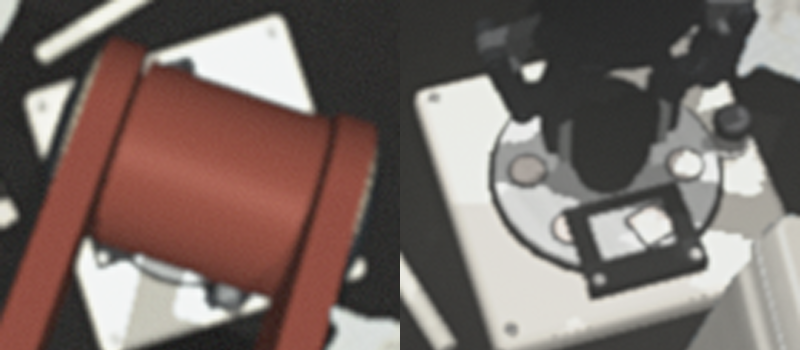

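The scene view shows the square at right-half (250,228), entering the window (opening centre about (233,231)) with roughly 0.3 rad to go, so the feel search starts now.

```bash
python3 -c "
from h import *
p=atz('scene',262+250/2.857-.3,185+228/2.857-.3,.03);d=p-np.array([.5456,-.1042,.03]);print(p,np.arctan2(d[1],d[0])-np.pi/2-.306)"
python3 -m handwheel '[{"tx":0,"ty":0,"tz":0,"roll":0.02},{"tx":0,"ty":0,"tz":0,"roll":0.02},{"tx":0,"ty":0,"tz":0,"roll":0.02},{"tx":0,"ty":0,"tz":0,"roll":0.012}]'>/dev/null; python3 f.py
python3 -m handwheel '[{"tx":0,"ty":0,"tz":0,"roll":0.012},{"tx":0,"ty":0,"tz":0,"roll":0.012},{"tx":0,"ty":0,"tz":0,"roll":0.012}]'>/dev/null; python3 f.py
```

```text
[ 0.5219 -0.068   0.03  ] 0.2724742614588163
6.47 p [ 547.0779 -102.8366   54.4129] yaw_y 0.182 F tool [ 1.7591 -2.6842 -7.8359] M world [0.0344 0.2792 0.2445] M tool [ 0.2679  0.0847 -0.2449] open 0.04329262448474322 22.824482023715973 q6 -0.5004789121364316
6.72 p [ 547.0872 -102.8301   54.4437] yaw_y 0.1462 F tool [ 1.1531 -2.4137 -7.7709] M world [0.071  0.335  0.1824] M tool [ 0.3207  0.1193 -0.1829] open 0.04344702490546266 22.828514277935028 q6 -0.46467624623357273
```

```bash
cat >> f.py <<'E'
import sys
if len(sys.argv)>1 and (R.T@m)[2]<float(sys.argv[1]): print("STOP"); sys.exit(1)
E
python3 -m handwheel '[{"tx":0,"ty":0,"tz":0,"roll":0.012},{"tx":0,"ty":0,"tz":0,"roll":0.012}]'>/dev/null; python3 f.py -0.3 &&
python3 -m handwheel '[{"tx":0,"ty":0,"tz":0,"roll":0.012},{"tx":0,"ty":0,"tz":0,"roll":0.012}]'>/dev/null && python3 f.py -0.3 &&
python3 -m handwheel '[{"tx":0,"ty":0,"tz":0,"roll":0.012},{"tx":0,"ty":0,"tz":0,"roll":0.012}]'>/dev/null && python3 f.py -0.3
```

```text
6.88 p [ 547.0461 -102.8349   54.4357] yaw_y 0.1221 F tool [ 0.4657 -2.9923 -7.2303] M world [0.1284 0.378  0.1409] M tool [ 0.3593  0.1737 -0.1413] open 0.043469305783971 22.83542275428772 q6 -0.4405772148680795
7.05 p [ 547.0517 -102.8459   54.4556] yaw_y 0.0978 F tool [ 0.9954 -2.7963 -6.8283] M world [0.0663 0.366  0.0691] M tool [ 0.3576  0.1018 -0.0696] open 0.04325755689862805 22.860090136528015 q6 -0.4163564865052126
7.22 p [ 547.0287 -102.8107   54.4378] yaw_y 0.0738 F tool [ 0.4107 -3.5041 -7.7762] M world [0.0917 0.4173 0.035 ] M tool [ 0.4093  0.1222 -0.0355] open 0.043371727469340225 22.858675718307495 q6 -0.3922997604378827
```

```bash

python3 -m handwheel '[{"tx":0,"ty":0,"tz":0,"roll":0.012},{"tx":0,"ty":0,"tz":0,"roll":0.012}]'>/dev/null; python3 f.py -0.25 &&
python3 -m handwheel '[{"tx":0,"ty":0,"tz":0,"roll":0.012}]'>/dev/null && python3 f.py -0.25 &&
python3 -m handwheel '[{"tx":0,"ty":0,"tz":0,"roll":0.012}]'>/dev/null && python3 f.py -0.25
```

```text
7.38 p [ 547.0155 -102.8459   54.4365] yaw_y 0.0498 F tool [ 1.4119 -2.8832 -7.5399] M world [0.0927 0.4266 0.2077] M tool [ 0.4211  0.1141 -0.2082] open 0.04316124121212815 22.863333821296692 q6 -0.3683572615662557
7.47 p [ 546.984  -102.9448   54.3977] yaw_y 0.039 F tool [ 1.4982 -1.9864 -7.5125] M world [0.0446 0.4056 0.559 ] M tool [ 0.4024  0.0611 -0.5598] open 0.04345588531367 22.864431738853455 q6 -0.3572668613571353
STOP
```

```bash

python3 -m handwheel '[{"tx":0,"ty":0,"tz":0,"roll":-0.015}]'>/dev/null; python3 f.py
python3 -m handwheel '[{"tx":0,"ty":0,"tz":0,"roll":-0.01}]'>/dev/null; python3 f.py
python3 -m handwheel '[{"tx":0,"ty":0,"tz":0,"roll":0},{"tx":0,"ty":0,"tz":0,"roll":0}]'>/dev/null;  python3 f.py; python3 - <<'E'
from h import *
b=optics.get_image("scene")[0];d0=np.load("scene0.npz")["p"]
cv2.imwrite("pics/m2.png",np.hstack([wcrop(b,300,400,200,300,400),wcrop(d0,300,400,200,300,400)]))
E
```

```text
7.55 p [ 547.004  -102.9243   54.4158] yaw_y 0.0536 F tool [ 0.5937 -2.4098 -8.2081] M world [ 0.0386  0.4045 -0.0562] M tool [0.402  0.0601 0.0555] open 0.04331460898070181 22.858235836029053 q6 -0.37196437815829614
7.63 p [ 547.0192 -102.9287   54.4378] yaw_y 0.0637 F tool [ 0.5949 -3.9113 -7.5167] M world [-0.004   0.3743 -0.0025] M tool [0.3738 0.0198 0.0019] open 0.043728154134466644 22.856038212776184 q6 -0.38224102071639754
7.8 p [ 547.0045 -102.9218   54.3972] yaw_y 0.0634 F tool [ 0.1867 -3.5994 -6.8188] M world [0.013  0.4239 0.054 ] M tool [ 0.4221  0.0399 -0.0547] open 0.04336614761495012 22.85690188407898 q6 -0.38189933778792645
```

View pics/m2.png

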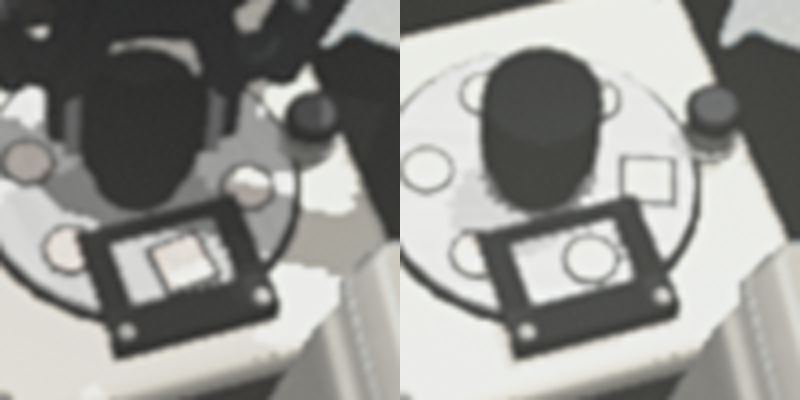

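The square now sits wholly in the window (left, centre (185,262)). The cap top is at (311,113) against (311,107) before, so the plunger has dropped, which agrees with the torque jump. I'll release and move over the cap.

```bash

python3 -m handwheel '[{"tx":0,"ty":0,"tz":0,"roll":0},{"tx":0,"ty":0,"tz":0,"roll":0},{"tx":0,"ty":0,"tz":0,"roll":0},{"tx":0,"ty":0,"tz":-5,"roll":0},{"tx":0,"ty":0,"tz":-20,"roll":0},{"tx":0,"ty":0,"tz":-25,"roll":0},{"tx":0,"ty":0,"tz":-10,"roll":0},{"tx":0,"ty":0,"tz":0,"roll":0.05},{"tx":0,"ty":0,"tz":0,"roll":0.11},{"tx":0,"ty":0,"tz":0,"roll":0.11},{"tx":0,"ty":0,"tz":0,"roll":0.11},{"tx":0,"ty":0,"tz":0,"roll":0.11}]' 58 20
python3 -m handwheel '[{"tx":0,"ty":0,"tz":0,"roll":0.11},{"tx":0,"ty":0,"tz":0,"roll":0.11},{"tx":0,"ty":0,"tz":0,"roll":0.11},{"tx":0,"ty":0,"tz":0,"roll":0.11},{"tx":0,"ty":0,"tz":0,"roll":0.11},{"tx":0,"ty":0,"tz":0,"roll":0.11},{"tx":0,"ty":0,"tz":0,"roll":0.11},{"tx":0,"ty":0,"tz":0,"roll":0.07},{"tx":0,"ty":0,"tz":0,"roll":0},{"tx":0,"ty":0,"tz":0,"roll":0},{"tx":0,"ty":0,"tz":0,"roll":0}]' 0 20; python3 f.py; python3 -c "
from h import *
snap('w3');print(to([.4803,-.1242,.06]))
b=np.load('w3.npz')['im'];print(st()[0]['t'])
cv2.imwrite('pics/w3.png',b[:,:,::-1])"
```

```text
t: 8.85
tool_pos: [0.5462, -0.1022, 0.1122]
tool_rot: [2.646, 1.693, -0.0]
contact_force: [-0.1, -0.5, 0.6]
opening: 0.0583
grip_force: 0.0
t: 9.77
tool_pos: [0.5462, -0.1022, 0.1122]
tool_rot: [3.105, 0.478, -0.0]
contact_force: [0.9, -0.3, -0.2]
opening: -0.0002
grip_force: 0.0
9.77 p [ 546.1766 -102.1528  112.2161] yaw_y -1.2654 F tool [0.7654 0.5892 0.2258] M world [-0.0239 -0.0618  0.0143] M tool [-0.0414  0.0517 -0.0143] open -0.00016001341469054032 0.0 q6 0.9466065804999031
[-69.4391   1.2278  52.2315]
9.8167
```

View pics/w3.png

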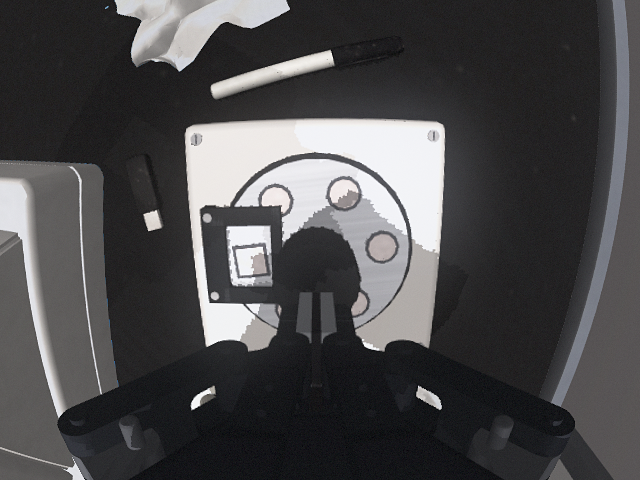

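The wrist view shows the square at (251,261) wholly inside the opening. The closed fingertips are by the knob at (318,300), and the stick, marker and roll haven't moved. Moving over the cap.

```bash

python3 -m handwheel '[{"tx":-12,"ty":1.2,"tz":0,"roll":0},{"tx":-23,"ty":0,"tz":0,"roll":0},{"tx":-23,"ty":0,"tz":0,"roll":0},{"tx":-11.4,"ty":0,"tz":0,"roll":0},{"tx":0,"ty":0,"tz":15,"roll":0},{"tx":0,"ty":0,"tz":20,"roll":0},{"tx":0,"ty":0,"tz":14,"roll":0},{"tx":0,"ty":0,"tz":7,"roll":0},{"tx":0,"ty":0,"tz":0,"roll":0},{"tx":0,"ty":0,"tz":0,"roll":0},{"tx":0,"ty":0,"tz":0,"roll":0}]'; python3 f.py; python3 -c "
from h import *
print(to([.4803,-.1242,.05]))
b=optics.get_image('scene')[0];cv2.imwrite('pics/s4.png',wcrop(b,300,400,180,260,640))"
```

```text
t: 10.73
tool_pos: [0.481, -0.1245, 0.0574]
tool_rot: [3.104, 0.476, 0.002]
contact_force: [-0.3, -0.2, 0.3]
opening: 0.0002
grip_force: 0.0
10.73 p [ 481.0101 -124.4706   57.3957] yaw_y -1.2668 F tool [-0.3169  0.0974 -0.3198] M world [ 0.0396 -0.0283  0.0579] M tool [ 0.0294  0.0389 -0.0578] open 0.0002480286721509844 0.0 q6 0.8637945264376712
[-0.6061 -0.4798  7.3944]
```

View pics/s4.png

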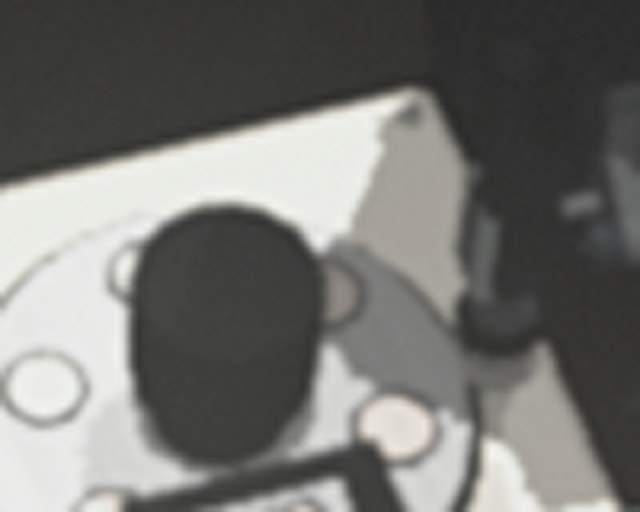

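The fingertips (485,260) stand directly over the cap (500,320). Descending gently, with a force guard.

```bash
cat > g.py <<'E'
from h import *
import sys
o,p,R=st();f=o['contact_force'][2];print(round(o['t'],2),'z',round(p[2]*1000,2),'Fz',round(f,2))
sys.exit(f>float(sys.argv[1]))
E
python3 -m handwheel '[{"tx":0,"ty":0,"tz":5,"roll":0},{"tx":0,"ty":0,"tz":3,"roll":0},{"tx":0,"ty":0,"tz":0,"roll":0},{"tx":0,"ty":0,"tz":0,"roll":0}]'>/dev/null; python3 g.py 3 &&
python3 -m handwheel '[{"tx":0,"ty":0,"tz":1,"roll":0},{"tx":0,"ty":0,"tz":1,"roll":0},{"tx":0,"ty":0,"tz":0,"roll":0}]'>/dev/null && python3 g.py 3 &&
python3 -m handwheel '[{"tx":0,"ty":0,"tz":0.5,"roll":0},{"tx":0,"ty":0,"tz":0.5,"roll":0},{"tx":0,"ty":0,"tz":0,"roll":0}]'>/dev/null && python3 g.py 3 &&
python3 -m handwheel '[{"tx":0,"ty":0,"tz":0.5,"roll":0},{"tx":0,"ty":0,"tz":0.5,"roll":0},{"tx":0,"ty":0,"tz":0,"roll":0}]'>/dev/null && python3 g.py 3 &&
python3 -m handwheel '[{"tx":0,"ty":0,"tz":0.5,"roll":0},{"tx":0,"ty":0,"tz":0.5,"roll":0},{"tx":0,"ty":0,"tz":0,"roll":0}]'>/dev/null && python3 g.py 3
```

```text
11.12 z 48.03 Fz 0.03False
```

```bash
sed -i 's/sys.exit(f>float(sys.argv\[1\]))/sys.exit(int(f>float(sys.argv[1])))/' g.py
python3 -m handwheel '[{"tx":0,"ty":0,"tz":1,"roll":0},{"tx":0,"ty":0,"tz":1,"roll":0},{"tx":0,"ty":0,"tz":0,"roll":0}]'>/dev/null; python3 g.py 5 &&
python3 -m handwheel '[{"tx":0,"ty":0,"tz":0.5,"roll":0},{"tx":0,"ty":0,"tz":0.5,"roll":0},{"tx":0,"ty":0,"tz":0,"roll":0}]'>/dev/null && python3 g.py 5 &&
python3 -m handwheel '[{"tx":0,"ty":0,"tz":0.5,"roll":0},{"tx":0,"ty":0,"tz":0.5,"roll":0},{"tx":0,"ty":0,"tz":0,"roll":0}]'>/dev/null && python3 g.py 5 &&
python3 -m handwheel '[{"tx":0,"ty":0,"tz":0.5,"roll":0},{"tx":0,"ty":0,"tz":0.5,"roll":0},{"tx":0,"ty":0,"tz":0,"roll":0}]'>/dev/null && python3 g.py 5 &&
python3 -m handwheel '[{"tx":0,"ty":0,"tz":0.5,"roll":0},{"tx":0,"ty":0,"tz":0.5,"roll":0},{"tx":0,"ty":0,"tz":0,"roll":0}]'>/dev/null && python3 g.py 5
```

```text
11.37 z 46.12 Fz 0.78
11.62 z 45.2 Fz -0.17
11.87 z 44.21 Fz -0.19
12.12 z 43.3 Fz 0.19
12.37 z 42.33 Fz 0.96
```

```bash

python3 -m handwheel '[{"tx":0,"ty":0,"tz":0.5,"roll":0},{"tx":0,"ty":0,"tz":0.5,"roll":0},{"tx":0,"ty":0,"tz":0,"roll":0}]'>/dev/null; python3 g.py 7 &&
python3 -m handwheel '[{"tx":0,"ty":0,"tz":0.5,"roll":0},{"tx":0,"ty":0,"tz":0.5,"roll":0},{"tx":0,"ty":0,"tz":0,"roll":0}]'>/dev/null && python3 g.py 7 &&
python3 -m handwheel '[{"tx":0,"ty":0,"tz":0.5,"roll":0},{"tx":0,"ty":0,"tz":0,"roll":0}]'>/dev/null && python3 g.py 7 &&
python3 -m handwheel '[{"tx":0,"ty":0,"tz":0.5,"roll":0},{"tx":0,"ty":0,"tz":0,"roll":0}]'>/dev/null && python3 g.py 7 &&
python3 -m handwheel '[{"tx":0,"ty":0,"tz":0.5,"roll":0},{"tx":0,"ty":0,"tz":0,"roll":0}]'>/dev/null && python3 g.py 7
```

```text
12.62 z 41.35 Fz 2.22
12.87 z 40.34 Fz 2.46
13.03 z 40.02 Fz 4.2
13.2 z 39.94 Fz 6.35
13.37 z 39.93 Fz 10.46
```

The tool stopped at 39.9 mm with the force rising to 10 N, so the cap is home on its collar. Retreating.

```bash

python3 -m handwheel '[{"tx":0,"ty":0,"tz":-3,"roll":0},{"tx":0,"ty":0,"tz":-12,"roll":0},{"tx":0,"ty":0,"tz":-25,"roll":0},{"tx":0,"ty":0,"tz":-30,"roll":0},{"tx":0,"ty":0,"tz":-30,"roll":0},{"tx":0,"ty":0,"tz":-30,"roll":0},{"tx":0,"ty":0,"tz":-30,"roll":0},{"tx":0,"ty":0,"tz":-15,"roll":0},{"tx":0,"ty":0,"tz":0,"roll":0},{"tx":0,"ty":0,"tz":0,"roll":0},{"tx":0,"ty":0,"tz":0,"roll":0}]'; python3 -c "
from h import *
b=optics.get_image('scene')[0];w=snap('w4')
cv2.imwrite('pics/f.png',np.hstack([wcrop(b,300,400,200,300,400),wcrop(w,160,480,80,400,400)]))"
```

```text
t: 14.28
tool_pos: [0.4796, -0.1238, 0.2123]
tool_rot: [-3.104, -0.475, 0.003]
contact_force: [-0.3, -0.2, -0.4]
opening: -0.0
grip_force: 0.0
```

View pics/f.png

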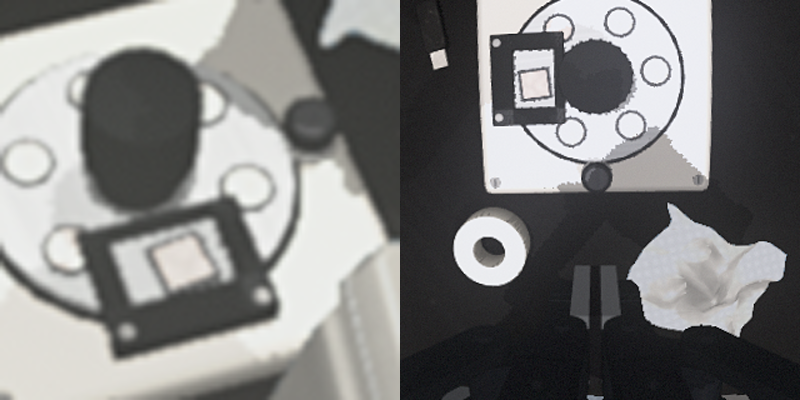

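The square is wholly in the window (left (185,262), right (535,84)), and the cap is now lower at (311,120), down on its collar. The roll and stick are where they were.

```bash
python3 -c "
from h import *
print(ctrl.finish_job())"
```

```text
the job is handed in; nothing more can be done
None
```

The square filter shows wholly in the window, the plunger dropped by itself and is pushed home on its collar, and the arm was clear when I handed the job in at about 14.4 s.

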